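# Hold the spindle lock of a bench polisher through its guard window

## Task

The wheel of the bench polisher is about to be changed, so its spindle has to be held locked. Reach down through the window in the sheet-metal guard with the fingertips and press the sprung spindle-lock lever fully down to its stop, without touching the guard and without moving anything that lies on the bench. The lever springs back when let go: finish while still holding it down, so that a workmate can undo the wheel nut.

Things in the scene. Friction and masses are not known exactly. Their poses are not given: they have to be found in the camera images.
- polisher: Stopped bench polishing spindle, green, bolted down: bed 210 x 410 mm, motor at its +y end (195 mm high), 176 mm polishing wheel in an open aluminium hood at its -y end (hood top 233 mm high, hood from 132 to 198 mm on the -y side of the origin, shaft end at 225 mm). Origin on the bench under the spindle, in the middle of the guard; its x axis points away from the window side, y along the spindle towards the motor, z up.
- guard: Grey sheet-metal guard box fixed on the bed between wheel and motor, 225 mm (x) x 160 mm (y), flat top 225 mm above the bench, sheet 3 mm; from x = -125 to 100 mm and y = -80 to 80 mm. Same origin and axes as the polisher. The only way to the lever is the rectangular window in its top, 90 mm (x) x 80 mm (y), x from -97.5 to -7.5 mm, y from -40 to 40 mm, its edges hemmed 10 mm downwards. It must not be touched.
- window (a point): Centre of the window, level with the upper face of the guard's top; axes as the guard's. The window reaches 45 mm either way along x and 40 mm either way along y.
- lever_arm: Spindle-lock lever inside the guard: flat steel bar 16 mm wide running from its pivot under the closed back part of the guard to a ribbed steel pad, 36 mm (x) x 42 mm (y) x 8 mm, seen in the window. Origin on the pivot, 65 mm on the +x side of the guard's origin and 194 mm above the bench; the bar runs along its -x axis, the pad's middle 118 mm from the pivot; its y axis is the pivot pin.
- lever_pad (a point): Middle of the pad's upper face, where to press; moves with the lever. Unpressed it lies within 1 mm of the window's middle and 14 mm below the upper face of the guard; at the stop about 40 mm below it. The fingers meet nothing but the lever in the window down to there.
- lock_lever (a joint): Lever angle, rad: 0 unpressed (pad slopes up towards the robot by 0.11), 0.22 fully down on its solid stop (pad 26 mm lower). Spring back to 0: pressing on the pad takes nothing at first, rising evenly to about 9 N at the stop. Pulled upwards it gives to -0.08.
- spanner: Loose steel spanner, 200 mm, lying on the bench in front of the machine; leave it. Origin under its middle.
- paste_tin: Loose tin of polishing paste, 60 mm across, 75 mm high, standing on the bench in front of the machine; leave it. Origin at the centre of its underside.
- casting: Loose steel hand lever, 115 mm long, 16 mm thick, lying on the bench in front of the motor; leave it. Origin under its middle.

How it is judged:
At the end, for the whole second after the job is handed in: The lever is held at its stop by the fingers: lever angle above 0.195 of 0.22 rad (pad within 3 mm of its lowest) and the fingers pressing on it with more than 2.5 N; the spanner, tin and casting within 15 mm of where they were (value of joint lock_lever above 0.195 rad and contact force between the fingers and lever_arm above 2.5 N and distance of each of spanner, paste_tin, casting from where it was at the start of the episode below 0.015 m); the arm keeps its last pose, push and grip.
It fails at once if the guard is touched (more than 0.5 N) (contact force between any of the fingers, the arm and guard above 0.5 N).
It fails at once if the lever is pulled upwards instead of pressed (value of joint lock_lever below -0.045 rad).
It fails at once if a loose thing on the bench is moved or lifted by more than 15 mm (distance of any of spanner, paste_tin, casting from where it was at the start of the episode above 0.015 m).
It also fails if it takes over 32 s, if anything falls off the work surface, if the arm or the gripper's body presses on something with over 40 N, if the wrist force passes 120 N, or if a joint passes its speed limit or range.

## Robot

A 6-joint arm with a two-finger parallel gripper is mounted at the origin on the work surface. World frame = base frame: x ahead of the robot, y to its left, z up, the work surface at z = 0. Lengths are in m, angles in rad, forces in N, time in s.
With the tool pointing down it reaches from about 0.3 to 0.825 m from the base axis. Payload 5.4 kg.
Tool frame: the origin (TCP) lies between the finger pads; the fingertips stand bot.finger_overhang ahead of it and the grasp point (between the pads) lies 2 mm behind it (bot.finger_overhang is the distance from the TCP to the fingertips, in m); y points along the fingers, x is the direction in which the jaws open and shut, and the axes are right-handed (so a half turn about y gives the same grasp; the last joint's range is limited). The gripper opens to 92 mm and grips with 3 to 60 N. Pads are 20 mm wide; open, the fingers measure 128 mm over their backs; the gripper's body (75 mm by 189 mm) begins 69 mm behind the grasp point.
Start: joints at [1.037, 0.158, 1.597, -0, 1.386, -0.21], TCP at [0.183, 0.545, 0.232] pointing down, gripper open.
Joint ranges: [-2.91, 2.91], [-0.94, 2.29], [0.18, 2.7], [-1.29, 4.43], [0.17, 2.64], [-3, 3]. Speed limits (rad/s): [2.57, 2.57, 3.14, 3.14, 3.14, 3.14].

## Interface

Orientations are given as a unit quaternion [w, x, y, z].
In Python, from plant import bot gives the robot as it stands.
- The arm moves only by the tool drive_tool, never from a script. Its argument "series" is a list of rows, each a list of 3 entries, a list of its own where there are three numbers: the shift along the tool's x, y, z in m, then the turn about the tool's y in degrees, then the opening in per cent of the stroke, from 0 (shut) to 100 (fully open). In form: [[[tx, ty, tz], spin, fingers], ...]. A call has 1 to 5 rows; each row shifts and turns the commanded pose from where the row before left it, along the tool's axes as they then stand; what a row does not reach is not made up. A row lasts 1/8 s, in which the tool goes at most 62.5 mm and 10.7 degrees, less where a joint would pass 70% of its speed; a pose out of reach is approached as far as the arm can. A call is refused whole if a number of a shift passes 0.0625 or a number of a turn 10.7, either way. A call with a gripper value outside its range is refused whole. The fingers move at their own pace and stop on an object; "force" is the grip in N (left out, the last holds). Time passes only in rows, so rows that do not move let the fingers close. It gives the time, the measured TCP pose, the force and the opening at its end, in the units of the state.
- bot.read_state(): the state, without advancing time (a new reading comes with each control period).
- bot.get_image(name): name is "scene" or "top"; returns the picture (384x512x3 uint8, blue, green, red); there is no depth.
- bot.camera_params(name): a dict with "K" (3x3 intrinsics, pixels), "R" (3x3) and "t" (3): a world point X has camera coordinates R X + t. Camera axes: x right, y down, z forward; pixel columns grow to the right and rows downward; lengths in m; the calibration is good to about 2 mm. A picture is of the moment at which its call begins. camera_params takes no time and is no camera call.
- bot.hand_in(): hands the job in, once; it reports no verdict.
The state is a dict: "t": time; "joint_pos": joint angles; "qvel": joint speeds; "effort": joint torques, N m; "tool_pos": TCP position; "ee_rot": TCP orientation; "wrist_force": force on the tool from outside, world axes, zero at the start; "wrist_torque": the same for the moment, N m; "width": finger opening in m.
Only numpy, scipy, OpenCV 4.12 (cv2) and the standard library are available. Lean on these libraries where they do the work, as an engineer would, in place of code of your own. Each camera call takes 0.05 s, during which the arm holds its last target. There are 200 camera calls.

## Working session

There is one attempt and no reset: what is moved stays moved. The work goes in short steps, Python scripts to look and compute and a tool call to move; the robot and the scene stay as the last step left them, time stands still between calls to the robot, and variables do not carry over. Pictures are saved under pics/ and viewed, about 8 in all and at most 12, crops included, and the job is handed in when it is done.

Besides the shell and the picture viewer there is one more tool, called after "Request:" by a JSON object that holds its "name" and its "arguments". drive_tool: Moves the arm, as the interface text tells. Its arguments: {"type":"object","properties":{"series":{"type":"array"},"force":{"type":"number"}},"required":["series"]}

```bash
mkdir -p pics
python3 - <<'E'
from plant import bot
import cv2
print(bot.finger_overhang, bot.read_state())
for n in("scene","top"):
    cv2.imwrite(f"pics/{n}0.png",cv2.resize(bot.get_image(n),(800,600),interpolation=cv2.INTER_CUBIC)); print(bot.camera_params(n))
E
```

```text
0.017 {'t': 0.0, 'joint_pos': array([ 1.03689581e+00,  1.59052927e-01,  1.59821172e+00,  8.17009651e-06,
        1.38616750e+00, -2.10106766e-01]), 'qvel': array([-6.00978690e-04,  3.75003027e-04,  6.14436169e-04,  1.74618876e-03,
       -2.10716441e-05, -1.19531384e-03]), 'effort': array([ 1.44676069e-03, -3.85558784e+01, -3.22114921e+01,  7.04074278e-02,
        3.76890565e-02, -1.51739418e-04]), 'tool_pos': array([0.18266488, 0.54460288, 0.23062697]), 'ee_rot': array([-0.57379834,  0.57431566,  0.41226905, -0.41346247]), 'wrist_force': array([-0.15244627,  0.60928564,  0.02317013]), 'wrist_torque': array([-0.01876739, -0.04823476,  0.01622848]), 'width': 0.09187411658843343}
{'K': array([[414.3712647 ,   0.        , 252.18303525],
       [  0.        , 414.3712647 , 187.73706419],
       [  0.        ,   0.        ,   1.        ]]), 'R': array([[-1.83686334e-01, -9.82984713e-01,  6.20199320e-04],
       [-9.41407682e-01,  1.75735377e-01, -2.87869162e-01],
       [ 2.82861995e-01, -5.34614913e-02, -9.57669547e-01]]), 't': array([0.12951998, 0.55673606, 0.96474534])}
{'K': array([[402.45118604,   0.        , 257.39714054],
       [  0.        , 402.45118604, 187.42205061],
       [  0.        ,   0.        ,   1.        ]]), 'R': array([[ 0.01175825, -0.99983634,  0.01374931],
       [-0.99262468, -0.0133304 , -0.12049295],
       [ 0.12065651, -0.01223112, -0.99261896]]), 't': array([0.03594733, 0.59974858, 1.12397266])}
```

View pics/scene0.png

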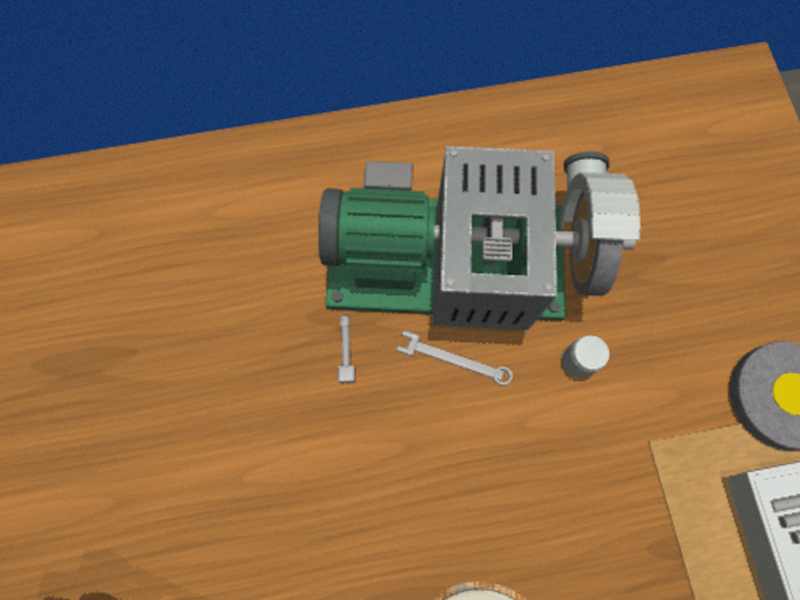

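View pics/top0.png

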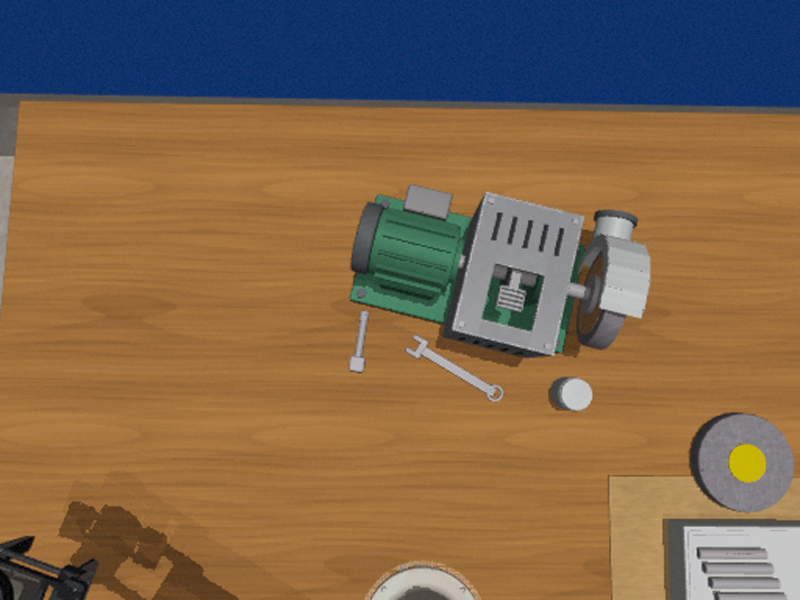

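The scene view shows the guard window at about (472–527, 214–276) with the pad at (497,247). In the top view the window is at about (483–545, 264–330) with the pad at (511,297). I'll enlarge both for the corners.

Run:
```python
from plant import bot
import cv2, numpy as np
a=bot.get_image("scene")[90:215,275:365]; b=bot.get_image("top")[115:235,285:380]
f=lambda c:cv2.resize(c,(400,560),interpolation=cv2.INTER_CUBIC)
print(a.shape,b.shape)
cv2.imwrite("pics/crop.png",np.hstack([f(a),f(b)]))
```

```text
(125, 90, 3) (120, 95, 3)
```

View pics/crop.png

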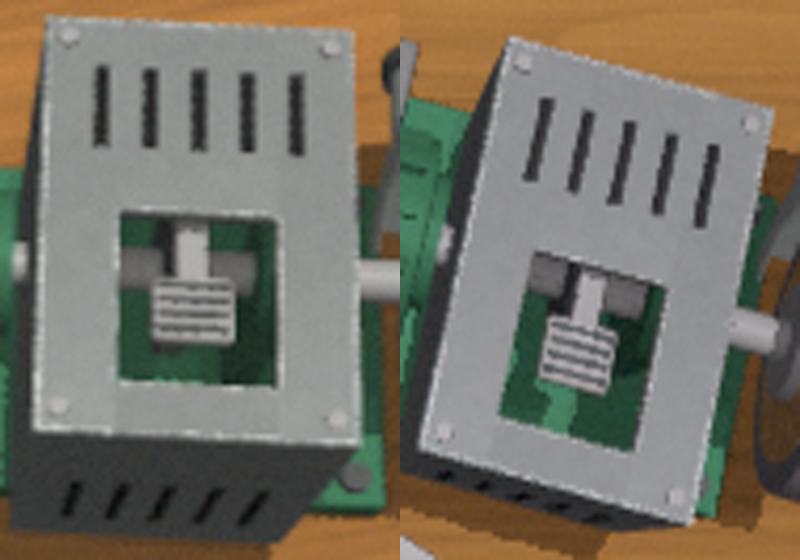

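```bash
cat > h.py <<'E'
from plant import bot
import numpy as np, cv2
from scipy.optimize import least_squares
from scipy.spatial.transform import Rotation as Ro
L=np.array([[100,80],[100,-80],[-125,-80],[-125,80],[-7.5,40],[-7.5,-40],[-97.5,-40],[-97.5,40]])/1000
S=np.array([[46,16],[354,32],[360,446],[33,430],[120,211],[277,218],[277,388],[118,380]])*[90/400,125/560]+[275,90]-.4
T=(np.array([[510,38],[774,108],[692,524],[418,450],[535,252],[667,288],[635,451],[499,416]])-[400,0])*[95/400,120/560]+[285,115]-.4
def proj(n,X):
    c=bot.camera_params(n);q=(X@c["R"].T+c["t"])@c["K"].T
    return q[:,:2]/q[:,2:]
def W(p,l=L,z=.225):
    c,s=np.cos(p[2]),np.sin(p[2]);return np.c_[l@np.array([[c,s],[-s,c]])+p[:2],np.full(len(l),z)]
def fit(use):
    return least_squares(lambda p:np.concatenate([(proj(n,W(p))-o).ravel() for n,o in use]),[.5,-.05,0])
def win(p): return W(p,np.array([[-.0525,0]]))[0]
def pose():
    s=bot.read_state();return s["tool_pos"],Ro.from_quat(np.roll(s["ee_rot"],-1)).as_matrix()
E
python3 - <<'E'
from h import *
for u in([("scene",S)],[("top",T)],[("scene",S),("top",T)]):
    r=fit(u);print(r.x,np.abs(r.fun).max(),win(r.x))
p,R=pose();print(p);print(R.round(3))
E
```

```text
[ 0.62439351 -0.13846323 -0.23828756] 0.5184395783443847 [ 0.57337697 -0.12607119  0.225     ]
[ 0.62373046 -0.1373442  -0.23217788] 0.7287858249688384 [ 0.57263916 -0.12526408  0.225     ]
[ 0.624063   -0.13793031 -0.23537999] 0.7560732659760276 [ 0.57301064 -0.12568665  0.225     ]
[0.18277098 0.54478499 0.23100383]
[[ 0.318 -0.001 -0.948]
 [ 0.948 -0.001  0.318]
 [-0.001 -1.     0.   ]]
```

Request:
{"name": "drive_tool", "arguments": {"series": [[[0,-0.04,0],-5.1,0],[[0,-0.04,0],0,0],[[-0.042,0,-0.04],0,0],[[-0.042,0,-0.04],0,0],[[-0.042,0,-0.04],0,0]], "force": 20}}

```text
t: 0.82
tool_pos: [0.2708, 0.3931, 0.3115]
ee_rot: [-0.555, 0.555, 0.438, -0.438]
wrist_force: [0.9, -0.5, 0.1]
width: 0.0444
```

Request:
{"name": "drive_tool", "arguments": {"series": [[[-0.042,0,-0.04],0,0],[[-0.042,0,-0.04],0,0],[[-0.042,0,-0.04],0,0],[[-0.042,0,-0.04],0,0],[[-0.042,0,-0.04],0,0]]}}

```text
t: 1.45
tool_pos: [0.4166, 0.1421, 0.3116]
ee_rot: [-0.555, 0.555, 0.438, -0.438]
wrist_force: [1.3, 0.7, 0.0]
width: 0.0006
```

```bash
cat >> h.py <<'E'
def rel():
    x=fit([("scene",S),("top",T)]).x;w=win(x);p,R=pose()
    s=bot.read_state()
    print("t",s["t"],"p",p,"tool-axes to window top:",R.T@(w-p),"spin err deg",np.degrees(np.arctan2(R[1,0],R[0,0])-x[2])-90,"tilt",R[:,1].round(4),"w",s["width"],"F",s["wrist_force"])
E
python3 -c "from h import *;rel()"
```

```text
t 1.45 p [0.41658193 0.14213228 0.31162395] tool-axes to window top: [-0.22408645  0.08664    -0.21442808] spin err deg 0.02750739850472428 tilt [ 5.e-04  2.e-04 -1.e+00] w 0.0006399933980484858 F [1.26696976 0.66246267 0.04222546]
```

Request:
{"name": "drive_tool", "arguments": {"series": [[[-0.042,0,-0.04],0,0],[[-0.042,0,-0.04],0,0],[[-0.042,0,-0.04],0,0],[[-0.042,0,-0.04],0,0],[[-0.042,0,-0.04],0,0]]}}

```text
t: 2.08
tool_pos: [0.5623, -0.1087, 0.3114]
ee_rot: [0.555, -0.555, -0.438, 0.438]
wrist_force: [1.7, 0.1, -1.0]
width: 0.0004
```

Request:
{"name": "drive_tool", "arguments": {"series": [[[-0.014,0,-0.014],0,0],[[0,0.02,0],0,0],[[0,0.02,0],0,0],[[0,0,0],0,0]]}}

```text
t: 2.58
tool_pos: [0.571, -0.1234, 0.2695]
ee_rot: [0.557, -0.554, -0.437, 0.439]
wrist_force: [-0.2, -0.1, -0.7]
width: 0.0004
```

Run:
```python
from h import *
rel()
a=bot.get_image("scene")[90:215,260:380]; b=bot.get_image("top")[95:235,265:400]
f=lambda c:cv2.resize(c,(400,430),interpolation=cv2.INTER_CUBIC)
cv2.imwrite("pics/near.png",np.hstack([f(a),f(b)]))
```

```text
t 2.575 p [ 0.57095361 -0.1233721   0.26949039] tool-axes to window top: [-0.00180796  0.04447769 -0.00272933] spin err deg 0.024838321312628864 tilt [-0.004   0.0018 -1.    ] w 0.000443559766975176 F [-0.24448803 -0.07624161 -0.67953796]
```

View pics/near.png

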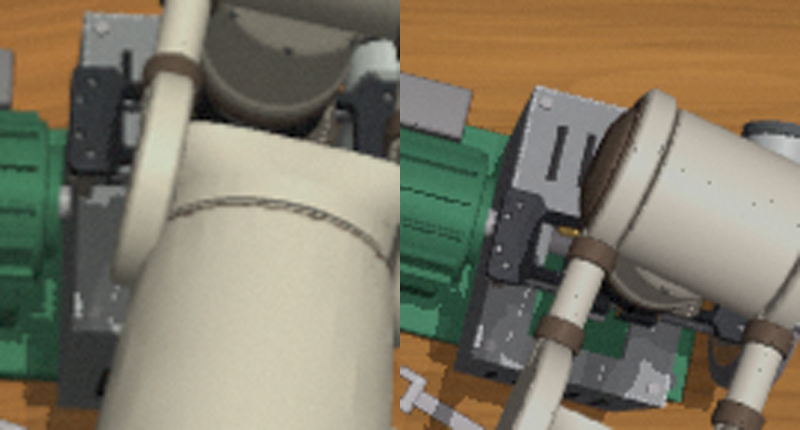

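The arm hides the fingertips in both views, so I can't check them directly. The calibrated offset is only 2–3 mm against about 27 mm of clearance, so I'll correct that, descend and watch the force.

Request:
{"name": "drive_tool", "arguments": {"series": [[[-0.002,0,-0.003],0,0],[[0,0.012,0],0,0],[[0,0.012,0],0,0],[[0,0.01,0],0,0],[[0,0,0],0,0]]}}

```text
t: 3.3
tool_pos: [0.5737, -0.1261, 0.236]
ee_rot: [0.556, -0.554, -0.438, 0.438]
wrist_force: [0.3, -0.3, -0.4]
width: 0.0006
```

```bash
python3 -c "from h import *;rel()"
```

```text
t 3.3 p [ 0.57372842 -0.12606195  0.23599059] tool-axes to window top: [0.00019256 0.01099279 0.00075552] spin err deg 0.034624437583701706 tilt [-0.0025  0.0011 -1.    ] w 0.0006455406046014316 F [ 0.33930164 -0.32771376 -0.4325193 ]
```

Request:
{"name": "drive_tool", "arguments": {"series": [[[0,0.008,0],0,0],[[0,0.006,0],0,0],[[0,0.006,0],0,0],[[0,0,0],0,0]]}}

```text
t: 3.8
tool_pos: [0.5743, -0.1264, 0.2175]
ee_rot: [0.555, -0.555, -0.438, 0.438]
wrist_force: [-2.4, 0.4, 3.1]
width: 0.0002
```

Request:
{"name": "drive_tool", "arguments": {"series": [[[0,0.006,0],0,0],[[0,0.004,0],0,0],[[0,0,0],0,0],[[0,0,0],0,0]]}}

```text
t: 4.3
tool_pos: [0.5748, -0.1265, 0.2088]
ee_rot: [-0.555, 0.556, 0.438, -0.438]
wrist_force: [-3.7, 0.2, 7.2]
width: 0.0005
```

The force rises along the spring law. I'll continue to the stop in small steps.

Request:
{"name": "drive_tool", "arguments": {"series": [[[0,0.003,0],0,0],[[0,0.002,0],0,0],[[0,0,0],0,0],[[0,0,0],0,0]]}}

```text
t: 4.8
tool_pos: [0.575, -0.1266, 0.2042]
ee_rot: [-0.554, 0.556, 0.438, -0.438]
wrist_force: [-4.4, 2.1, 9.4]
width: 0.0005
```

Request:
{"name": "drive_tool", "arguments": {"series": [[[0,0.002,0],0,0],[[0,0,0],0,0],[[0,0,0],0,0]]}}

```text
t: 5.18
tool_pos: [0.5751, -0.1267, 0.2033]
ee_rot: [-0.554, 0.556, 0.438, -0.438]
wrist_force: [-5.9, 1.8, 13.2]
width: 0.0004
```

Request:
{"name": "drive_tool", "arguments": {"series": [[[0,0.0015,0],0,0],[[0,0,0],0,0],[[0,0,0],0,0]]}}

```text
t: 5.55
tool_pos: [0.5752, -0.1267, 0.2032]
ee_rot: [-0.554, 0.556, 0.438, -0.438]
wrist_force: [-8.7, 2.5, 19.6]
width: 0.0007
```

The stop is reached: z stays at 0.203 while the force climbs well past the spring's 9 N. I'll check that it holds steady, then hand in.

Request:
{"name": "drive_tool", "arguments": {"series": [[[0,0,0],0,0],[[0,0,0],0,0],[[0,0,0],0,0],[[0,0,0],0,0]]}}

```text
t: 6.05
tool_pos: [0.5752, -0.1267, 0.2031]
ee_rot: [-0.554, 0.556, 0.438, -0.438]
wrist_force: [-9.5, 3.0, 19.4]
width: 0.0003
```

Run:
```python
from h import *
rel()
cv2.imwrite("pics/end.png",cv2.resize(bot.get_image("top"),(800,600)))
```

```text
t 6.05 p [ 0.57515811 -0.12666527  0.20313271] tool-axes to window top: [ 0.0004346  -0.02187393  0.00225603] spin err deg 0.05340640616877579 tilt [ 0.0025 -0.0015 -1.    ] w 0.00031543112554766826 F [-9.52488303  2.98566526 19.4470613 ]
```

View pics/end.png

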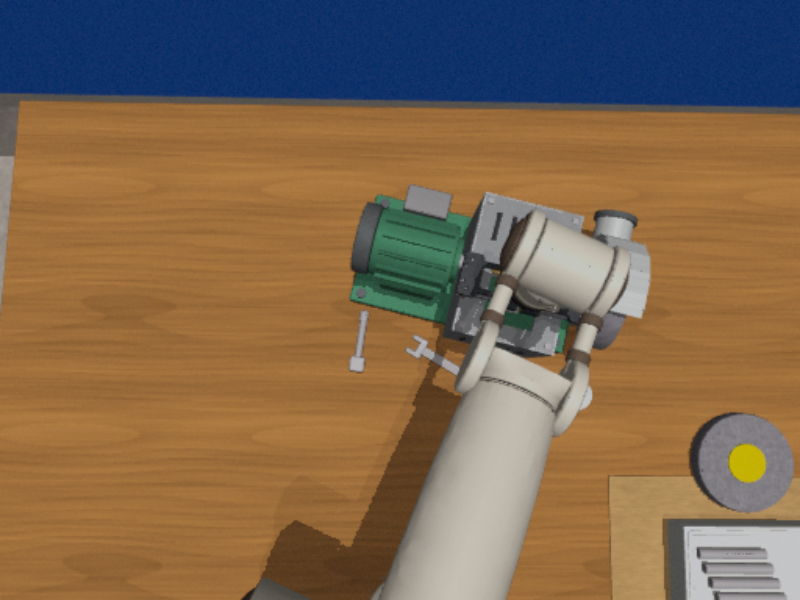

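The tips are 39 mm below the guard's top and the force is steady at about 19 N. The casting (359,342) and the spanner's jaw (417,347) haven't moved. The tin is mostly behind the arm, but what shows at (587,397) is where its edge was before. Handing in.

```bash
python3 -c "
from plant import bot
print(bot.hand_in()); s=bot.read_state(); print(s['t'],s['tool_pos'],s['wrist_force'])"
```

```text
the job is handed in; nothing more can be done
None
the job is handed in; nothing more can be done
```

I handed the job in at about 6 s with the shut fingers holding the spindle-lock lever down at its stop; hand-in reported no verdict.

I found the guard by fitting its corners in both pictures. The two cameras agreed to about 1 mm and 0.35°. I then lined up the shut fingers with the window, came in from above and lowered them onto the pad.

**Last checks:**
- **Lever:** the vertical force rose with the spring to about 9 N. It then climbed to 19.4 N with almost no further movement, and the fingertips were 39 mm below the guard's top (about 40 mm expected at the stop). The push and pose held steady over the last 0.5 s of holding.
- **Guard:** the fingers stayed within about 2.5 mm of the window's middle, with about 27 mm of clearance. There was no clear force on the wrist before the pad was reached. At the end there was also a sideways force of about 10 N, which I take to be friction on the tilted pad.
- **Loose things:** the casting and the visible part of the spanner hadn't moved in the last picture.

**Not confirmed:** the arm hid the fingertips and the pad in the pictures, so the stop is judged from force and position, not seen. The tin was mostly hidden too, but its visible edge was where it had been.

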